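# Stand the coin jar in its block and twist off the lid

### The job

On the coin dealer's counter, stand the square glass jar of loose coins fully down in the empty well of the wooden jar block, where it cannot turn, with its lid still done up. There unscrew the tight lid anticlockwise, stop turning as soon as its threads let go (within a quarter turn), and lift it straight up; leave the other things alone. Finish still holding the lid in the gripper, level and still, a couple of centimetres clear above the mouth of the jar, with the jar left standing in its well.

Things in the scene. Friction and masses are not known exactly. Their poses are not given: they have to be found in the camera images.
- jar_mid (a point): The task's jar: the square clear glass jar of silver coins that stands on the newspaper, not in the block; 0.3 to 0.5 kg. Body 62 x 62 mm, straight up to 58 mm, then a shoulder sloping in to the neck (45 mm across) at 70 mm; 89 mm tall with lid. Point on its axis, 45 mm above its foot; x, y square to its sides, z up. It can be lifted and carried by its shut lid.
- cap_mid (a point): The jar's lid: round silvery metal twist-off lid, 58 mm across, 15 mm tall, 32 g. Point at its centre. Shut, its centre is 81.5 mm and its lower edge 74 mm above the jar's foot, with 16 mm free below the edge, beside the shoulder, for fingertips. Tight: about 0.4 Nm at first, so grip it with 20 N or more. Its x axis lies along the jar's x axis when shut.
- jar_mouth (a point): Centre of the jar's mouth, level with its rim, 85 mm above its foot (inside the lid while shut). Three lugs in the lid sit under short threads on the neck: turned anticlockwise (from above) 55 degrees from shut they are free, at 100 degrees they meet a stop; 75 is a good turn (the jar itself gives up to 6 in the well). No need to rise while turning; then the lid must rise 12 mm to clear the rim.
- well_floor (a point): Centre of the floor of the empty well of the jar block, marked by a thin cork disc 56 mm across; x and y run square to the well's sides, z up. The well is square, 66 mm wide and 26 mm deep, with a 5 mm chamfer round its mouth, so the jar drops in with 2 mm to spare on each side, in any of its four quarter turns. Its floor is 10 mm above the counter.
- block: The fixed wooden jar block, 100 mm (x) by 215 mm (y) by 36 mm high, with two square wells 57.5 mm either side of its middle along y, one empty and one taken. Origin at the middle of its underside.
- jar_b_mid (a point): Another square jar of the same shape and size, standing in the block's other well; leave alone. Point on its axis, 45 mm above its foot.
- round_jar_mid (a point): A round glass jar with a black lid, 66 mm across, 102 mm tall, on the newspaper; leave alone. Point at its centre, 51 mm above its foot.
- tube_mid (a point): An upright clear coin tube with a white top, 46 mm across, 74 mm tall; leave alone. Point at its centre.
- capsules_mid (a point): A stack of three coins in clear round capsules, 44 mm across, 18 mm tall; leave alone. Point at its centre.
- loupe: A small black loupe with a folding steel cover, standing on the counter, 34 mm across, 26 mm tall; leave alone. Origin under its centre.
- tweezers: Steel tweezers lying on the counter, 130 mm long, 8 mm high; leave alone. Origin under their middle.
- cap_dimple (a point): A small round dimple on the lid's top, 22 mm from its axis along the lid's x axis; it shows how far the lid is turned.
Not all that is in view belongs to the job. What is shaped like the part that bears cap_mid but green is not meant.

How it is judged:
By the outcome, as a careful person would: the job done as asked, in the order asked, and still so for the second after the job is handed in, while the arm keeps its last pose, push and grip.
It also fails if it takes over 42 s, if anything falls off the work surface, if the arm or the gripper's body presses on something with over 40 N, if the wrist force passes 120 N, or if a joint passes its speed limit or range.

### The arm

A 6-joint arm with a two-finger parallel gripper is mounted at the origin on the work surface. World frame = base frame: x ahead of the robot, y to its left, z up, the work surface at z = 0. Lengths are in m, angles in degrees, forces in N, time in s.
With the tool pointing down it reaches from about 0.4 to 0.825 m from the base axis. Payload 7 kg.
Tool frame: the origin (TCP) lies on the centre line of the jaws, within the pads' length; the fingertips stand 14 mm ahead of it and the grasp point (between the pads) lies 5 mm behind it; z points along the fingers, y is the line along which they close (so a half turn about z gives the same grasp; the last joint's range is limited). The gripper opens to 88 mm and grips with 3 to 60 N. Pads are 19 mm wide; open, the fingers measure 130 mm over their backs; the gripper's body (78 mm by 193 mm) begins 47 mm behind the grasp point.
Start: joints at [-53.91, 20.546, 0.682, 0, -70.136, -16.507], TCP at [0.226, -0.636, 0.241] pointing down, gripper open.
Joint ranges: [-176.03, 176.03], [-82.01, 121.73], [-58.28, 71.71], [-173.87, 95.51], [-174.79, -0.11], [-173.66, 173.66]. Speed limits (degrees/s): [136.94, 136.94, 172.46, 180, 180, 180].

### API

Orientations are given as [roll, pitch, yaw] about the fixed x, y, z axes, in that order (R = Rz(yaw) Ry(pitch) Rx(roll)).
In Python, from plant import r gives the robot as it stands.
- The arm moves only by the tool send_rows, never from a script. Its argument "steps" is a list of rows, each an object with "dp": the shift along the tool's x, y, z in mm, a list of three; "roll": the turn about the tool's z in rad; "jaw": the opening in per cent of the stroke, from 0 (shut) to 100 (fully open). In form: [{"dp": [tx, ty, tz], "roll": roll, "jaw": jaw}, ...]. A call has 1 to 5 rows; each row is the pose to reach, as a shift and turn from the pose commanded when the call began, along the tool's axes at that moment; what a row does not reach only later rows make up. A row lasts 1/8 s, in which the tool goes at most 62.5 mm and 10.7 degrees, less where a joint would pass 70% of its speed; a pose out of reach is approached as far as the arm can. A call with a gripper value outside its range is refused whole. The fingers move at their own pace and stop on an object; "newtons" is the grip in N (left out, the last holds). Time passes only in rows, so rows that repeat a pose let the fingers close. It gives the time, the measured TCP pose, the force, the opening and the grip force at its end, in the units of the state.
- r.get_state(): the state, without advancing time (a new reading comes with each control period).
- r.capture(name): name is "scene" or "top" or "wrist"; returns a dict with "image" (480x640x3 uint8, blue, green, red), "K" (3x3 intrinsics, pixels), "rvec" (rotation vector, rad) and "tvec" (3), from world to camera coordinates, as OpenCV has them. Camera axes: x right, y down, z forward; pixel columns grow to the right and rows downward; lengths in m; the calibration is good to about 2 mm. A picture is of the moment at which its call begins. There is no depth.
- r.close_job(): hands the job in; it is judged then, once.
The state is a dict: "time_s": time; "joints": joint angles; "qd": joint speeds; "joint_torque": joint torques, N m; "tcp_pos": TCP position; "eef_rot": TCP orientation; "contact_force": force on the tool from outside, world axes, zero at the start; "moment": the same for the moment, N m; "gripper_width": finger opening in m; "gripper_force": force on a finger pad.
Only numpy, scipy, OpenCV 4.12 (cv2) and the standard library are available. Lean on these libraries where they do the work, as an engineer would, in place of code of your own. Each camera call takes 0.05 s, during which the arm holds its last target. There are 200 camera calls.

## Working session

There is one attempt and no reset: what is moved stays moved. The work goes in short steps, Python scripts to look and compute and a tool call to move; the robot and the scene stay as the last step left them, time stands still between calls to the robot, and variables do not carry over. Pictures are saved under pics/ and viewed, at most 12 in all, crops included, and the job is handed in when it is done.

Besides the shell and the picture viewer there is one more tool, called after "Call:" in YAML: its name, and indented under it one key for each argument. send_rows: Moves the arm, as the interface text tells. Its arguments: {"type":"object","properties":{"steps":{"type":"array","items":{"type":"object","properties":{"dp":{"type":"array","items":{"type":"number"}},"roll":{"type":"number"},"jaw":{"type":"number"}}}},"newtons":{"type":"number"}},"required":["steps"]}

```bash
mkdir -p pics; ls; python3 - <<'E'
from plant import r
import cv2,numpy as np
a=r.capture("scene");b=r.capture("top")
for n,c in(("scene",a),("top",b)):
    cv2.imwrite(f"pics/{n}0.png",c["image"]); R=cv2.Rodrigues(np.array(c["rvec"],float))[0]
    print(n,np.round(c["K"],1).tolist(),(-R.T@np.array(c["tvec"]).ravel()).round(3),R.round(2).tolist())
print(r.get_state())
E
```

```text
pics
scene [[436.4, 0.0, 314.0], [0.0, 436.4, 240.6], [0.0, 0.0, 1.0]] [1.318 0.23  0.666] [[-0.28, 0.96, -0.02], [0.55, 0.14, -0.82], [-0.78, -0.24, -0.57]]
top [[571.1, 0.0, 320.9], [0.0, 571.1, 240.7], [0.0, 0.0, 1.0]] [ 0.475 -0.004  1.163] [[0.02, -1.0, 0.03], [-1.0, -0.02, -0.06], [0.06, -0.02, -1.0]]
{'time_s': 0.1, 'joints': array([-5.39083290e+01,  2.05857939e+01,  6.42533077e-01, -1.86133898e-02,
       -7.01361183e+01, -1.65079851e+01]), 'qd': array([-0.04300334, -0.16518915,  0.1456476 ,  0.06987846,  0.04890489,
       -0.01473319]), 'joint_torque': array([-1.35041137e-03, -5.84162986e+01,  2.93750668e+01,  7.01556444e+00,
        1.02162128e-02, -6.55405620e-05]), 'tcp_pos': array([ 0.22611783, -0.63558387,  0.23975762]), 'eef_rot': array([ 1.79918920e+02, -5.77984182e-03, -1.60422647e+02]), 'contact_force': array([0.6080567 , 0.01213676, 0.35066289]), 'moment': array([ 0.00067157, -0.04036071,  0.00503295]), 'gripper_force': 0.0, 'gripper_width': 0.08751629042892935}
```

View pics/scene0.png

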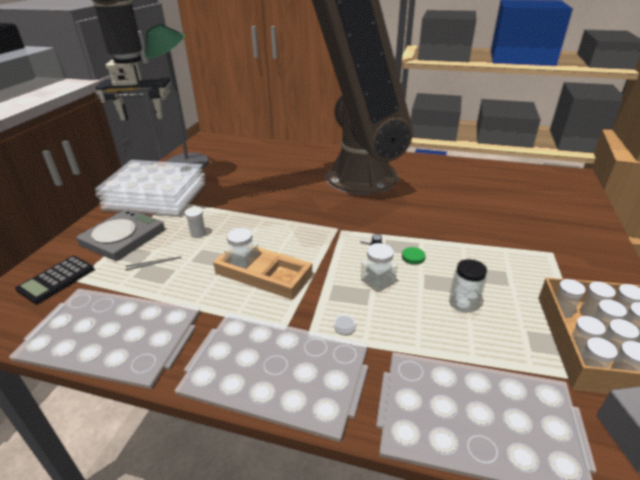

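View pics/top0.png

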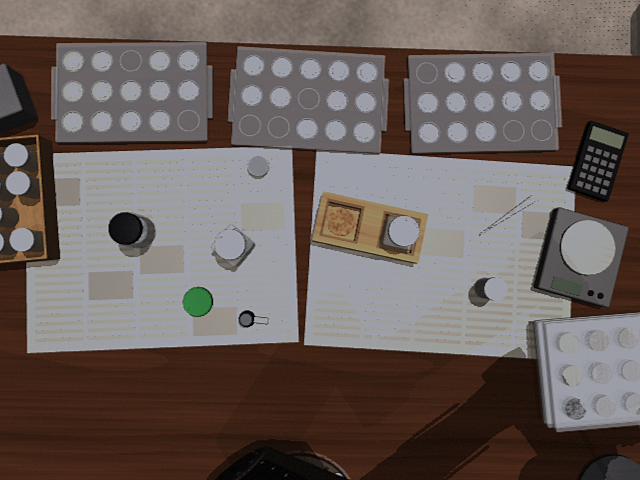

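The top view shows the task jar's lid at about (230,244) and the empty well, with its cork disc, at about (341,222). Jar b is at (402,230), and the green decoy lid at (198,301). Next I measure.

```bash
cat > h.py <<'E'
import cv2,numpy as np
def cast(c,uv,z):
    R=cv2.Rodrigues(np.array(c["rvec"],float))[0];C=-R.T@np.array(c["tvec"],float).ravel()
    d=(R.T@np.linalg.inv(c["K"])@np.c_[np.atleast_2d(uv),np.ones(len(np.atleast_2d(uv)))].T).T
    return C+d*((z-C[2])/d[:,2])[:,None]
def proj(c,P): return cv2.projectPoints(np.atleast_2d(np.array(P,float)),np.array(c["rvec"],float),np.array(c["tvec"],float),np.array(c["K"]),None)[0][:,0]
def delta(s,xyz,yaw=None):
    "tool-frame shift (mm) and roll (rad) from the measured pose"
    from scipy.spatial.transform import Rotation as Ro
    R=Ro.from_euler('xyz',s["eef_rot"],degrees=True).as_matrix()
    d=R.T@(np.array(xyz)-s["tcp_pos"])*1000
    roll=None if yaw is None else np.radians(-((yaw-s["eef_rot"][2]+90)%180-90))
    return d.round(1),roll
E
python3 - <<'E'
from plant import r
from h import *
c=r.capture("top")
for n,uv,z in(("jar",(230,244),.089),("well",(341,222),.010),("jarb",(402,230),.099),("round",(125,228),.102)): print(n,cast(c,uv,z).round(3))
im=c["image"][180:290,180:450];cv2.imwrite("pics/top_crop.png",cv2.resize(im,None,fx=2.9,fy=2.9,interpolation=cv2.INTER_CUBIC))
w=r.capture("wrist");cv2.imwrite("pics/w0.png",w["image"])
R=cv2.Rodrigues(w["rvec"])[0];print((-R.T@w["tvec"].ravel()).round(3),R.round(2).tolist(),w["K"][0])
E
```

```text
jar [[0.526 0.14  0.089]]
well [[ 0.579 -0.072  0.01 ]]
jarb [[ 0.559 -0.182  0.099]]
round [[0.55  0.333 0.102]]
[ 0.15  -0.663  0.384] [[-0.34, 0.94, 0.0], [0.9, 0.32, 0.3], [0.29, 0.1, -0.95]] [397.71839133   0.         319.80368992]
```

View pics/top_crop.png

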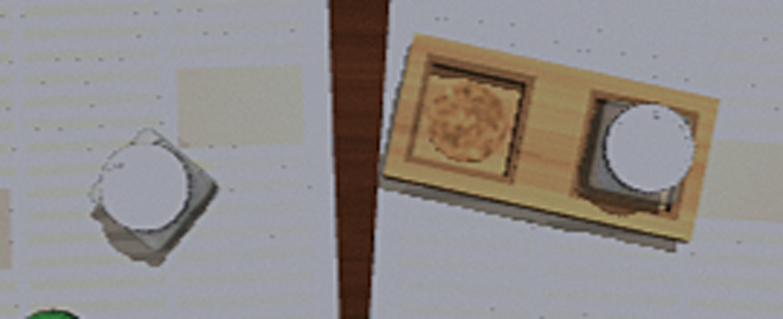

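Call:
send_rows:
  steps:
    - {"dp": [-25, 29, 0], "roll": 0, "jaw": 100}
    - {"dp": [-61, 71, 0], "roll": 0, "jaw": 100}
    - {"dp": [-97, 113, 0], "roll": 0, "jaw": 100}
    - {"dp": [-133, 155, 0], "roll": 0, "jaw": 100}
    - {"dp": [-169, 197, 0], "roll": 0, "jaw": 100}

```text
time_s: 0.82
tcp_pos: [0.3197, -0.3921, 0.2405]
eef_rot: [-180.0, 0.0, -160.4]
contact_force: [1.8, -0.6, 0.3]
gripper_width: 0.0877
gripper_force: 0.0
```

Call:
send_rows:
  steps:
    - {"dp": [-36, 42, 0], "roll": 0, "jaw": 100}
    - {"dp": [-72, 84, 0], "roll": 0, "jaw": 100}
    - {"dp": [-108, 126, 0], "roll": 0, "jaw": 100}
    - {"dp": [-144, 168, 0], "roll": 0, "jaw": 100}
    - {"dp": [-180, 210, 0], "roll": 0, "jaw": 100}

```text
time_s: 1.45
tcp_pos: [0.4189, -0.1337, 0.2409]
eef_rot: [-180.0, 0.1, -160.4]
contact_force: [1.0, -0.6, 0.9]
gripper_width: 0.0874
gripper_force: 0.0
```

Call:
send_rows:
  steps:
    - {"dp": [-36, 42, 0], "roll": -0.18, "jaw": 100}
    - {"dp": [-72, 84, 0], "roll": -0.36, "jaw": 100}
    - {"dp": [-108, 126, 0], "roll": -0.54, "jaw": 100}
    - {"dp": [-144, 168, 0], "roll": -0.72, "jaw": 100}
    - {"dp": [-180, 210, 0], "roll": -0.9, "jaw": 100}

```text
time_s: 2.08
tcp_pos: [0.5181, 0.1246, 0.2407]
eef_rot: [-180.0, 0.0, -108.5]
contact_force: [0.8, -0.1, 0.4]
gripper_width: 0.0876
gripper_force: 0.0
```

Call:
send_rows:
  steps:
    - {"dp": [0, 0, 0], "roll": -0.02, "jaw": 100}
    - {"dp": [0, 0, 0], "roll": -0.02, "jaw": 100}

```text
time_s: 2.33
tcp_pos: [0.5174, 0.1226, 0.2401]
eef_rot: [180.0, -0.0, -107.7]
contact_force: [0.4, -0.1, 0.8]
gripper_width: 0.0878
gripper_force: 0.0
```

```bash
python3 - <<'E'
from plant import r
import cv2
w=r.capture("wrist");cv2.imwrite("pics/w1.png",w["image"])
s=r.get_state();print(s)
E
```

```text
{'time_s': 2.375, 'joints': array([ 3.44267749e+01,  7.04567238e+00, -1.73418534e+01, -5.70858485e-03,
       -6.56493257e+01, -5.22059202e+01]), 'qd': array([-0.67740454, -0.64457994, -0.21511705,  0.00253149,  0.07894144,
       -0.07955449]), 'joint_torque': array([ 6.15017507e-01, -3.76506507e+01,  2.85670424e+01,  6.77223623e+00,
       -1.00004321e-02,  7.48622487e-02]), 'tcp_pos': array([0.51736401, 0.12211453, 0.24037551]), 'eef_rot': array([ 1.79973308e+02, -2.59345171e-02, -1.07781495e+02]), 'contact_force': array([-0.57665234, -0.45368607,  0.51450965]), 'moment': array([ 0.05857674,  0.07917984, -0.01181421]), 'gripper_force': 0.0, 'gripper_width': 0.08789692140864712}
```

View pics/w1.png

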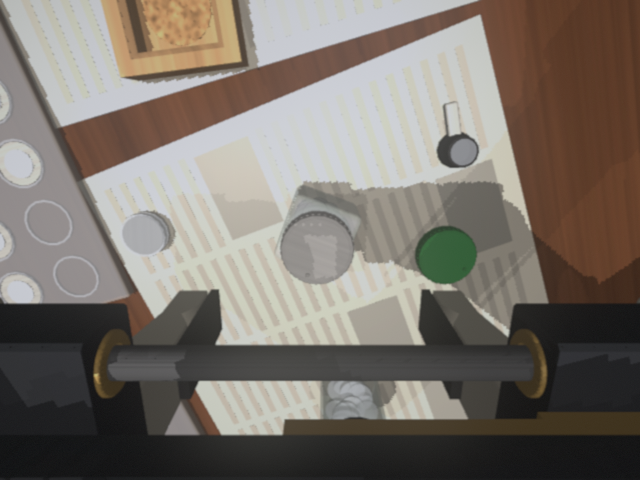

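The lid is at about (318,247), the block corner and cork are at the top left, the loupe is at (460,150), and the green lid is at (446,255).

```bash
python3 - <<'E'
from plant import r
from h import *
w=r.capture("wrist");t=r.capture("top")
for n,c,roi,rr in(("wrist",w,(250,370,150,310),(30,45)),("top",t,(205,285,190,270),(12,20))):
    x0,x1,y0,y1=roi; g=cv2.cvtColor(c["image"],6)[y0:y1,x0:x1]; g=cv2.resize(g,None,fx=4,fy=4,interpolation=cv2.INTER_CUBIC)
    h=cv2.HoughCircles(cv2.GaussianBlur(g,(5,5),1.5),cv2.HOUGH_GRADIENT,1.5,100,param1=80,param2=25,minRadius=rr[0]*4,maxRadius=rr[1]*4)
    for q in h[0][:2]:
        uv=q[:2]/4+[x0,y0]-.375; print(n,uv,q[2]/4,cast(c,uv,.089).round(4), "r mm",np.linalg.norm(cast(c,uv+[q[2]/4,0],.089)-cast(c,uv,.089))*1e3)
g=cv2.cvtColor(w["image"][150:310,240:400],6)
big=cv2.resize(g,None,fx=3.7,fy=3.7,interpolation=cv2.INTER_CUBIC);big=cv2.createCLAHE(4,(4,4)).apply(big)
tb=cv2.resize(cv2.cvtColor(t["image"][200:280,190:270],6),(190,190),interpolation=cv2.INTER_CUBIC)
out=np.zeros((big.shape[0],790),np.uint8);out[:,:big.shape[1]]=big;out[:190,600:790]=tb
cv2.imwrite("pics/jar.png",out)
E
```

```text
wrist [316.9375 247.6875] 36.7125 [[0.527  0.1387 0.089 ]] r mm 28.85022910376826
top [248.3125 205.9375] 14.4 [[0.5983 0.1082 0.089 ]] r mm 27.07603179282156
top [210.0625 204.8125] 15.4875 [[0.5986 0.18   0.089 ]] r mm 29.024073775758513
```

View pics/jar.png

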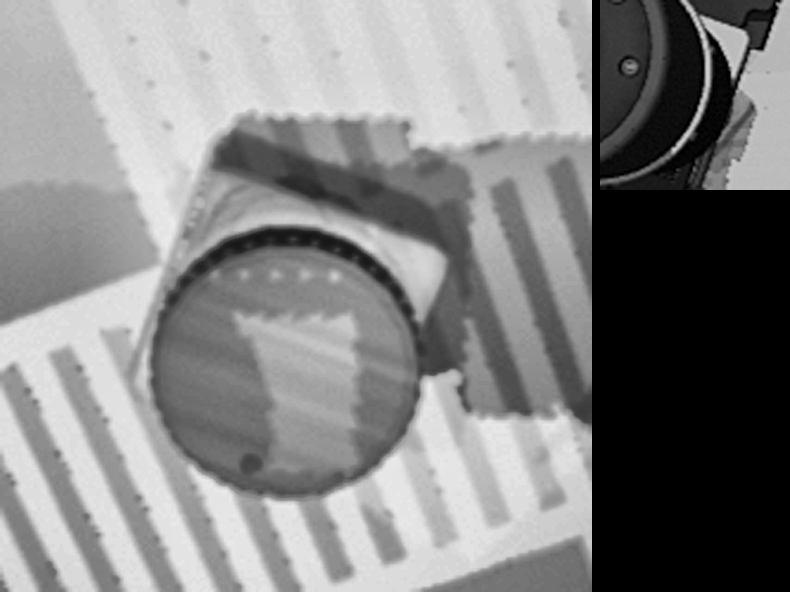

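The crop shows the lid with its dimple at crop (250,463), so about (307.6,275.1) in the wrist picture. The jar's far edge is tilted about 20° in the image, square to the dimple direction. Next I look at the well.

Call:
send_rows:
  steps:
    - {"dp": [35, -24, 0], "roll": 0, "jaw": 100}
    - {"dp": [75, -52, 0], "roll": 0, "jaw": 100}
    - {"dp": [115, -80, 0], "roll": 0, "jaw": 100}
    - {"dp": [150, -104, 0], "roll": 0, "jaw": 100}
    - {"dp": [165, -114, 0], "roll": 0, "jaw": 100}

```text
time_s: 3.1
tcp_pos: [0.576, -0.072, 0.2407]
eef_rot: [-180.0, 0.0, -107.9]
contact_force: [-0.1, -0.3, -1.3]
gripper_width: 0.0877
gripper_force: 0.0
```

Call:
send_rows:
  steps:
    - {"dp": [0, 0, 0], "roll": 0, "jaw": 100}

```text
time_s: 3.22
tcp_pos: [0.5759, -0.0707, 0.2406]
eef_rot: [180.0, 0.0, -107.9]
contact_force: [-0.6, -0.3, -0.0]
gripper_width: 0.0877
gripper_force: 0.0
```

```bash
python3 - <<'E'
from plant import r
from h import *
w=r.capture("wrist");np.savez("wb.npz",**w);s=r.get_state();print(s["tcp_pos"],s["eef_rot"],s["qd"].round(1),s["time_s"])
cv2.imwrite("pics/w2.png",w["image"])
E
```

```text
[ 0.57587199 -0.06976111  0.24061015] [ 1.79997633e+02  1.35987368e-02 -1.07824251e+02] [ 1.5 -0.3 -0.2  0.   0.1 -0.2] 3.275
```

View pics/w2.png

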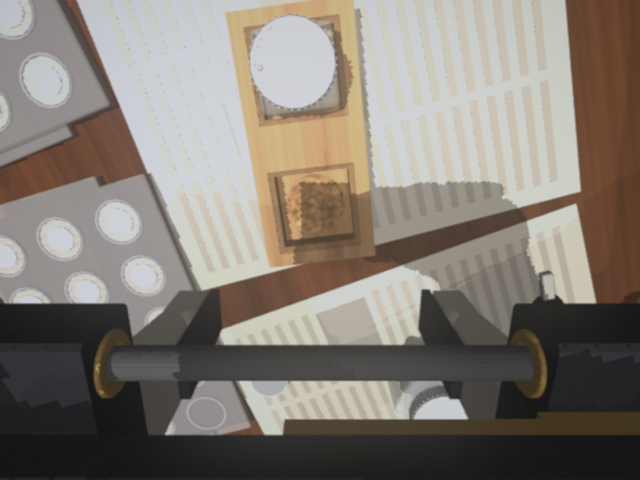

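The picture shows the block from (228,10) to (374,256), with the cork at about (317,208).

```bash
python3 - <<'E'
from h import *
w=dict(np.load("wb.npz"));im=w["image"];hsv=cv2.cvtColor(im,40)
for p in((255,200),(315,205),(300,140),(150,280),(450,150),(277,215),(365,240)): print(p,hsv[p[1],p[0]],end=' ')
roi=np.zeros(im.shape[:2],np.uint8);roi[0:272,200:385]=255
m=cv2.inRange(hsv,(5,85,110),(28,255,255))&roi
n,l,st,_=cv2.connectedComponentsWithStats(m);k=1+st[1:,4].argmax();print("\n",st[k])
ct=max(cv2.findContours((l==k).astype(np.uint8),0,1)[0],key=len)[:,0].astype(float)
P=cast(w,ct,.036)[:,:2];(c,sz,a)=cv2.minAreaRect((P*1000).astype(np.float32));print("block",c,sz,a)
print(cv2.boxPoints((c,sz,a)))
# cork
roi[:]=0;roi[165:250,270:357]=255
mc=cv2.inRange(hsv,(0,100,60),(25,255,200))&roi
cv2.imwrite("pics/m.png",np.hstack([m,mc]))
# jar dimple
from plant import r
C=np.array([.527,.1387])
E
python3 - <<'E'
import sys;sys.path.insert(0,'.')
from h import *
w=dict(np.load("wb.npz"))
# same camera offset as the jar view: translate tcp (w1) -> use relative extrinsics
R=cv2.Rodrigues(w["rvec"])[0];Cc=-R.T@w["tvec"].ravel()
d=np.array([.51736,.12211,.2404])-np.array([.57587,-.06976,.2406])
w1=dict(w);w1["tvec"]=-R@(Cc+d)
p=cast(w1,[[316.94,247.69],[307.6,275.1]],.089);print("lid",p.round(4))
v=p[1]-p[0];print("dimple r, ang",np.hypot(*v[:2]),np.degrees(np.arctan2(v[1],v[0])))
e=cast(w1,np.array([[215,165],[445,250]])/3.7+[240,150],.0);v=e[1]-e[0];print("edge len, ang",np.hypot(*v[:2]),np.degrees(np.arctan2(v[1],v[0])))
q=cast(w,[[268,174],[352,163],[357,243],[277,251]],.036);print("mouth",q[:,:2].round(4),q.mean(0).round(4))
q=cast(w,[[317,208]],.010);print("cork",q.round(4))
E
```

```text
(255, 200) [ 23  11 201] (315, 205) [ 15 111 135] (300, 140) [ 20  94 207] (150, 280) [110  11 214] (450, 150) [ 36   6 209] (277, 215) [ 15 104 155] (365, 240) [ 15 102 127] 
 [  227     0   158   272 20965]
block (569.398681640625, -119.28914642333984) (231.7286834716797, 107.1433334350586) 79.5493392944336
[[ 495.69922  -223.51416 ]
 [ 601.0652   -242.94876 ]
 [ 643.09814   -15.064133]
 [ 537.7322      4.370468]]
lid [[0.5271 0.1378 0.089 ]
 [0.5415 0.1577 0.089 ]]
dimple r, ang 0.0244623405098405 54.139013269703284
edge len, ang 0.06587716217799992 141.50263631854426
mouth [[ 0.6114 -0.1149]
 [ 0.5387 -0.1015]
 [ 0.555  -0.03  ]
 [ 0.628  -0.0452]] [ 0.5833 -0.0729  0.036 ]
cork [[ 0.582  -0.0671  0.01  ]]
```

```bash
python3 - <<'E'
from h import *
w=dict(np.load("wb.npz"));im=w["image"];hsv=cv2.cvtColor(im,40)
S=cv2.GaussianBlur(hsv[...,1].astype(float),(0,0),1);V=cv2.GaussianBlur(hsv[...,2].astype(float),(0,0),1)
def edge(I,p,q,half=8,sgn=0):
    p,q=np.array(p,float),np.array(q,float);t=(q-p)/np.linalg.norm(q-p);n=np.array([-t[1],t[0]]);o=np.arange(-half,half+.01,.25);pts=[]
    for a in np.linspace(.03,.97,50):
        s=p+a*(q-p)+o[:,None]*n
        g=np.gradient(cv2.remap(I.astype(np.float32),s[:,0].astype(np.float32),s[:,1].astype(np.float32),1)[:,0]);g=g*sgn if sgn else abs(g);pts.append(s[g.argmax()])
    pts=np.array(pts);pts=pts[np.abs((pts-p)@n-np.median((pts-p)@n))<4]
    return pts
def line(pts,z):
    P=cast(w,pts,z)[:,:2].astype(np.float32);vx,vy,x,y=cv2.fitLine(P,cv2.DIST_HUBER,0,.001,.001).ravel();d=np.array([vx,vy])
    n=np.array([-vy,vx]);res=(P-[x,y])@n;return np.array([x,y]),d,np.degrees(np.arctan2(vy,vx)),np.median(abs(res))*1e3
L={}
for k,I,p,q,z in(("Lft",S,(229,15),(264,230),.036),("Rgt",S,(357,15),(372,225),.036),("Bot",S,(272,266),(330,260),.036)):
    L[k]=line(edge(I,p,q),z);print(k,L[k])
def dist(a,b): n=np.array([-a[1][1],a[1][0]]);return (b[0]-a[0])@n*1e3
print("width",dist(L["Lft"],L["Rgt"]))
cork=cv2.inRange(hsv,(0,0,0),(180,255,185))
big=cv2.resize(im[145:275,240:390],None,fx=4,fy=4,interpolation=cv2.INTER_CUBIC);cv2.imwrite("pics/well.png",big)
E
```

```text
Lft (array([ 0.620565  , -0.13540247], dtype=float32), array([0.18946385, 0.9818877 ], dtype=float32), np.float32(79.0785), np.float32(0.17568749))
Rgt (array([ 0.52415967, -0.10750108], dtype=float32), array([0.19032481, 0.98172116], dtype=float32), np.float32(79.02826), np.float32(0.16959164))
Bot (array([ 0.6021899 , -0.02381982], dtype=float32), array([ 0.9946708 , -0.10310206], dtype=float32), np.float32(-5.9178286), np.float32(0.46578935))
width 99.94551
```

View pics/well.png

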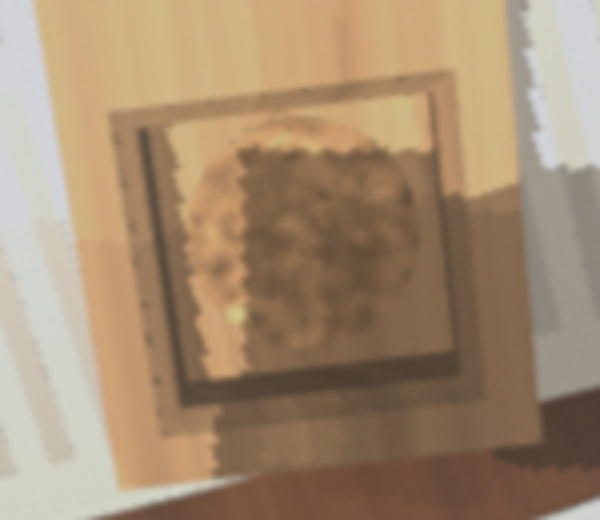

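The crop shows the mouth corners at (110,113), (453,71), (485,397) and (163,437), with the cork centred at (303,233).

```bash
python3 - <<'E'
from h import *
w=dict(np.load("wb.npz"))
f=lambda a:np.array(a,float)/4+[240,145]-.375
q=cast(w,f([[110,113],[453,71],[485,397],[163,437]]),.036)[:,:2];print(q.mean(0),[np.linalg.norm(q[i]-q[i-1]).round(4) for i in range(4)])
print("cork",cast(w,f([[303,233]]),.010))
y=np.array([.1899,.9818]);x=np.array([.9818,-.1899])
l,r_=np.array([.620565,-.13540]),np.array([.52416,-.1075])
e=cast(w,f([[120,488],[540,442]]),.036)[:,:2];print("edge",e,(e@y))
cx=((l@x)+(r_@x))/2;cy=(e@y).mean()-.050
print("centre from edges",cx*x+cy*y)
from plant import r
s=r.get_state();print(s["time_s"],delta(s,(.5271,.1378,.24)),delta(s,(.5271,.1378,.084)))
E
```

```text
[ 0.58184231 -0.07185086] [np.float64(0.0758), np.float64(0.0753), np.float64(0.075), np.float64(0.0753)]
cork [[ 0.5819369  -0.07233429  0.01      ]]
edge [[ 0.63986153 -0.03269371]
 [ 0.54269211 -0.01348849]] [0.08941102 0.08981424]
centre from edges [ 0.58188413 -0.07220151]
3.275 (array([-182.7,  110. ,    0.7]), None) (array([-182.6,  110. ,  156.7]), None)
```

Call:
send_rows:
  steps:
    - {"dp": [-40, 24, 0], "roll": 0, "jaw": 100}
    - {"dp": [-85, 51, 5], "roll": 0, "jaw": 100}
    - {"dp": [-130, 78, 25], "roll": 0, "jaw": 100}
    - {"dp": [-165, 99, 50], "roll": 0, "jaw": 100}
    - {"dp": [-183, 110, 65], "roll": 0, "jaw": 100}

```text
time_s: 3.9
tcp_pos: [0.5255, 0.1413, 0.1749]
eef_rot: [180.0, 0.0, -107.5]
contact_force: [0.9, -0.2, 1.1]
gripper_width: 0.0877
gripper_force: 0.0
```

Call:
send_rows:
  steps:
    - {"dp": [0, 0, 5], "roll": 0, "jaw": 100}
    - {"dp": [0, 0, 5], "roll": 0, "jaw": 100}

```text
time_s: 4.15
tcp_pos: [0.5268, 0.1388, 0.1707]
eef_rot: [180.0, -0.0, -107.6]
contact_force: [-0.4, -0.4, 0.4]
gripper_width: 0.0876
gripper_force: 0.0
```

```bash
python3 - <<'E'
from plant import r
from h import *
w=r.capture("wrist");np.savez("wj.npz",**w);s=r.get_state();print(s["tcp_pos"],s["eef_rot"],s["qd"].round(1),s["time_s"])
uv=proj(w,[.5271,.1378,.089])[0];print(uv)
x0,y0=int(uv[0])-75,int(uv[1])-80
b=cv2.resize(w["image"][y0:y0+145,x0:x0+160],None,fx=4,fy=4,interpolation=cv2.INTER_CUBIC);print(x0,y0)
cv2.imwrite("pics/jar2.png",b)
E
```

```text
[0.52718534 0.13856497 0.17110031] [-1.79972861e+02  1.88818362e-02 -1.07687997e+02] [-0.8 -0.2  0.3  0.1 -0.1 -0.1] 4.2
[321.83786352 254.01096521]
246 174
```

View pics/jar2.png

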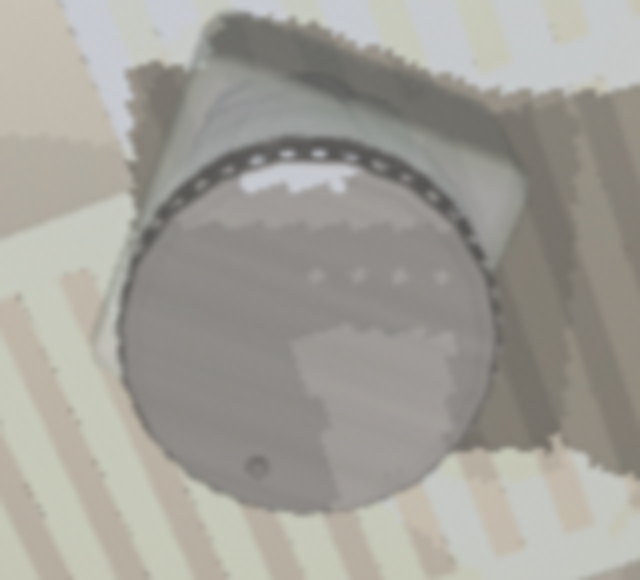

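The top face is centred at about crop (308,336), with the dimple at (257,465). The jar's shoulder edge runs from (205,50) to (525,178).

```bash
python3 - <<'E'
from h import *
from plant import r
w=dict(np.load("wj.npz"));f=lambda a:np.array(a,float)/4+[246,174]-.375
p=cast(w,f([[308,336],[257,465],[121,336],[495,336],[308,160],[308,512]]),.089)[:,:2];print(p.round(4))
v=p[1]-p[0];print(np.hypot(*v),np.degrees(np.arctan2(v[1],v[0])))
for z in (.058,.0):
    e=cast(w,f([[205,50],[525,178],[100,350]]),z)[:,:2]
    for a in(e[1]-e[0],e[2]-e[0]): print(z,np.hypot(*a),np.degrees(np.arctan2(a[1],a[0]))%90)
s=r.get_state();print(delta(s,(*p[0],.083)))
E
```

```text
[[0.5273 0.1402]
 [0.5413 0.1581]
 [0.5543 0.1316]
 [0.5004 0.1487]
 [0.5191 0.114 ]
 [0.5362 0.1682]]
0.022767737599895067 52.11118774156922
0.058 0.057197846599694874 50.3177525685179
0.058 0.055505034986333746 52.30798358272183
0.0 0.07009037365908022 50.317752568517875
0.0 0.06801599838853394 52.30798358272181
(array([-1.5,  0.4, 88.1]), None)
```

Call:
send_rows:
  steps:
    - {"dp": [-1, 0, 25], "roll": 0, "jaw": 100}
    - {"dp": [-2, 0, 55], "roll": 0, "jaw": 100}
    - {"dp": [-2, 0, 78], "roll": 0, "jaw": 100}
    - {"dp": [-2, 0, 88], "roll": 0, "jaw": 100}
    - {"dp": [-2, 0, 88], "roll": 0, "jaw": 100}
  newtons: 35

```text
time_s: 4.82
tcp_pos: [0.5279, 0.1401, 0.0827]
eef_rot: [180.0, -0.0, -107.7]
contact_force: [0.3, 0.7, 0.5]
gripper_width: 0.0876
gripper_force: 0.0
```

Call:
send_rows:
  steps:
    - {"dp": [0, 0, 0], "roll": 0, "jaw": 50}
    - {"dp": [0, 0, 0], "roll": 0, "jaw": 50}
    - {"dp": [0, 0, 0], "roll": 0, "jaw": 50}
    - {"dp": [0, 0, 0], "roll": 0, "jaw": 50}
    - {"dp": [0, 0, 0], "roll": 0, "jaw": 50}
  newtons: 35

```text
time_s: 5.45
tcp_pos: [0.5274, 0.1406, 0.0828]
eef_rot: [180.0, -0.0, -107.7]
contact_force: [-4.8, 1.7, 6.0]
gripper_width: 0.0576
gripper_force: 35.0
```

Call:
send_rows:
  steps:
    - {"dp": [0, 0, -6], "roll": 0, "jaw": 50}
    - {"dp": [0, 0, -20], "roll": 0, "jaw": 50}
    - {"dp": [0, 0, -40], "roll": 0, "jaw": 50}
    - {"dp": [0, 0, -60], "roll": 0, "jaw": 50}
    - {"dp": [0, 0, -70], "roll": 0, "jaw": 50}

```text
time_s: 6.08
tcp_pos: [0.5282, 0.1407, 0.1542]
eef_rot: [-179.9, 0.1, -107.7]
contact_force: [0.1, -0.5, -5.5]
gripper_width: 0.0573
gripper_force: 35.0
```

```bash
python3 - <<'E'
from h import *
from plant import r
s=r.get_state();print(s["tcp_pos"],s["eef_rot"],s["contact_force"].round(1),s["gripper_width"],delta(s,(.5819,-.0721,.153)))
E
```

```text
[0.52823285 0.14071692 0.15415138] [-1.79925363e+02  8.29338894e-02 -1.07706407e+02] [ 0.1 -0.5 -5.5] 0.05726337242655349 (array([ 186.4, -115.8,    1. ]), None)
```

Call:
send_rows:
  steps:
    - {"dp": [8, -5, 0], "roll": 0, "jaw": 50}
    - {"dp": [26, -16, 0], "roll": 0, "jaw": 50}
    - {"dp": [48, -30, 0], "roll": 0, "jaw": 50}
    - {"dp": [73, -45, 0], "roll": 0, "jaw": 50}
    - {"dp": [98, -61, 0], "roll": 0, "jaw": 50}

```text
time_s: 6.7
tcp_pos: [0.5555, 0.027, 0.1515]
eef_rot: [179.9, -0.1, -107.7]
contact_force: [0.3, 0.3, -4.5]
gripper_width: 0.0576
gripper_force: 35.0
```

Call:
send_rows:
  steps:
    - {"dp": [25, -16, 0], "roll": -0.06, "jaw": 50}
    - {"dp": [48, -30, 0], "roll": -0.16, "jaw": 50}
    - {"dp": [68, -42, 0], "roll": -0.27, "jaw": 50}
    - {"dp": [82, -51, 0], "roll": -0.38, "jaw": 50}
    - {"dp": [88, -55, 0], "roll": -0.45, "jaw": 50}

```text
time_s: 7.32
tcp_pos: [0.581, -0.0736, 0.1512]
eef_rot: [179.9, 0.0, -81.8]
contact_force: [0.6, -0.2, -4.0]
gripper_width: 0.0577
gripper_force: 35.0
```

Call:
send_rows:
  steps:
    - {"dp": [0, 0, 0], "roll": -0.02, "jaw": 50}
    - {"dp": [0, 0, 0], "roll": -0.02, "jaw": 50}
    - {"dp": [0, 0, 0], "roll": -0.02, "jaw": 50}

```text
time_s: 7.7
tcp_pos: [0.5815, -0.0717, 0.1524]
eef_rot: [180.0, 0.0, -80.8]
contact_force: [-0.8, 1.0, -4.5]
gripper_width: 0.0578
gripper_force: 35.0
```

```bash
python3 - <<'E'
from h import *
from plant import r
w=r.capture("wrist");np.savez("wc.npz",**w)
s=r.get_state();print(s["tcp_pos"],s["eef_rot"],s["contact_force"].round(1),s["gripper_width"],delta(s,(.5819,-.0721,.153)))
uv=proj(w,s["tcp_pos"])[0];print(uv)
x0,y0=180,180
cv2.imwrite("pics/carry.png",cv2.resize(w["image"][y0:y0+240,x0:x0+280],None,fx=2.5,fy=2.5,interpolation=cv2.INTER_CUBIC))
E
```

```text
[ 0.58153611 -0.07165256  0.15247373] [ 1.79991827e+02  1.49621990e-03 -8.07900738e+01] [-0.3 -0.4 -3.9] 0.057313680209887606 (array([ 0.5, -0.3, -0.5]), None)
[324.05939379 325.57073589]
```

View pics/carry.png

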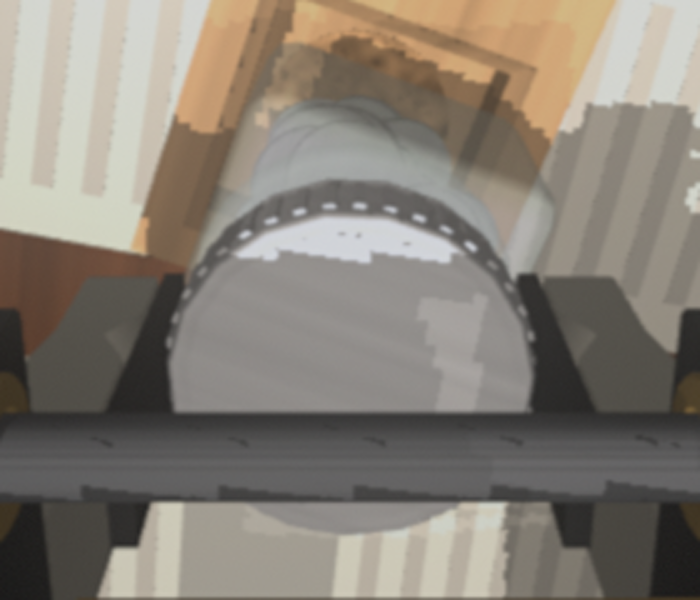

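The jar hangs level with its corners roughly parallel to the well, whose far mouth edge runs from (300,0) to (535,70) in the crop. I lower it now.

Call:
send_rows:
  steps:
    - {"dp": [0, 0, 8], "roll": 0, "jaw": 50}
    - {"dp": [0, 0, 20], "roll": 0, "jaw": 50}
    - {"dp": [0, 0, 30], "roll": 0, "jaw": 50}
    - {"dp": [0, 0, 35], "roll": 0, "jaw": 50}
    - {"dp": [0, 0, 38], "roll": 0, "jaw": 50}

```text
time_s: 8.38
tcp_pos: [0.5816, -0.072, 0.1141]
eef_rot: [180.0, -0.0, -80.8]
contact_force: [-0.3, -0.6, -4.9]
gripper_width: 0.0576
gripper_force: 35.0
```

Call:
send_rows:
  steps:
    - {"dp": [0, 0, 3], "roll": 0, "jaw": 50}
    - {"dp": [0, 0, 6], "roll": 0, "jaw": 50}

```text
time_s: 8.62
tcp_pos: [0.5818, -0.0719, 0.1086]
eef_rot: [-180.0, -0.0, -80.8]
contact_force: [0.0, -0.1, -4.2]
gripper_width: 0.0573
gripper_force: 35.0
```

Call:
send_rows:
  steps:
    - {"dp": [0, 0, 4], "roll": 0, "jaw": 50}
    - {"dp": [0, 0, 8], "roll": 0, "jaw": 50}
    - {"dp": [0, 0, 12], "roll": 0, "jaw": 50}
    - {"dp": [0, 0, 14], "roll": 0, "jaw": 50}
    - {"dp": [0, 0, 15], "roll": 0, "jaw": 50}

```text
time_s: 9.25
tcp_pos: [0.5816, -0.072, 0.0934]
eef_rot: [180.0, -0.0, -80.8]
contact_force: [0.1, -0.6, -3.3]
gripper_width: 0.0576
gripper_force: 35.0
```

Call:
send_rows:
  steps:
    - {"dp": [0, 0, 0.5], "roll": 0, "jaw": 50}
    - {"dp": [0, 0, 0.5], "roll": 0, "jaw": 50}

```text
time_s: 9.5
tcp_pos: [0.5817, -0.0719, 0.0931]
eef_rot: [-180.0, 0.0, -80.8]
contact_force: [-0.1, 0.7, -4.9]
gripper_width: 0.0575
gripper_force: 35.0
```

Call:
send_rows:
  steps:
    - {"dp": [0, 0, 0.5], "roll": 0, "jaw": 50}
    - {"dp": [0, 0, 1], "roll": 0, "jaw": 50}
    - {"dp": [0, 0, 1.5], "roll": 0, "jaw": 50}
    - {"dp": [0, 0, 1.5], "roll": 0, "jaw": 50}

```text
time_s: 10.0
tcp_pos: [0.5818, -0.072, 0.0927]
eef_rot: [-180.0, -0.0, -80.8]
contact_force: [-3.8, 0.6, 7.7]
gripper_width: 0.0572
gripper_force: 35.0
```

Call:
send_rows:
  steps:
    - {"dp": [0, 0, -0.8], "roll": 0, "jaw": 50}
    - {"dp": [0, 0, -0.8], "roll": -0.05, "jaw": 50}
    - {"dp": [0, 0, -0.8], "roll": -0.13, "jaw": 50}
    - {"dp": [0, 0, -0.8], "roll": -0.23, "jaw": 50}
    - {"dp": [0, 0, -0.8], "roll": -0.33, "jaw": 50}
  newtons: 45

```text
time_s: 10.62
tcp_pos: [0.5825, -0.0719, 0.0933]
eef_rot: [-179.9, -0.0, -61.7]
contact_force: [-2.5, 0.2, 6.1]
gripper_width: 0.0573
gripper_force: 45.0
```

Call:
send_rows:
  steps:
    - {"dp": [0, 0, 0], "roll": -0.1, "jaw": 50}
    - {"dp": [0, 0, 0], "roll": -0.2, "jaw": 50}
    - {"dp": [0, 0, 0], "roll": -0.3, "jaw": 50}
    - {"dp": [0, 0, 0], "roll": -0.4, "jaw": 50}
    - {"dp": [0, 0, 0], "roll": -0.5, "jaw": 50}

```text
time_s: 11.25
tcp_pos: [0.5823, -0.0723, 0.0936]
eef_rot: [-180.0, -0.1, -33.0]
contact_force: [-3.3, -0.1, 7.6]
gripper_width: 0.0575
gripper_force: 45.0
```

```bash
python3 - <<'E'
from plant import r
s=r.get_state();print(s["time_s"],s["tcp_pos"],s["eef_rot"],s["contact_force"].round(1),s["moment"].round(2),s["joints"].round(1),s["gripper_width"])
E
```

```text
11.25 [ 0.58233951 -0.07225877  0.09362817] [-1.79965180e+02 -9.58251524e-02 -3.30167148e+01] [-3.3 -0.1  7.6] [-0.28  1.32 -0.14] [ 12.   20.  -21.4   0.1 -48.5  44.9] 0.05753315427928405
```

Call:
send_rows:
  steps:
    - {"dp": [0, 0, 0], "roll": -0.1, "jaw": 50}
    - {"dp": [0, 0, 0], "roll": -0.2, "jaw": 50}
    - {"dp": [0, 0, 0], "roll": -0.3, "jaw": 50}
    - {"dp": [0, 0, 0], "roll": -0.4, "jaw": 50}
    - {"dp": [0, 0, 0], "roll": -0.47, "jaw": 50}

```text
time_s: 11.88
tcp_pos: [0.5821, -0.0722, 0.0936]
eef_rot: [180.0, -0.1, -6.1]
contact_force: [-4.6, -0.4, 7.9]
gripper_width: 0.0572
gripper_force: 45.0
```

Call:
send_rows:
  steps:
    - {"dp": [0, 0, 0], "roll": 0, "jaw": 50}
    - {"dp": [0, 0, 0], "roll": 0, "jaw": 50}

```text
time_s: 12.12
tcp_pos: [0.5822, -0.0722, 0.0936]
eef_rot: [180.0, -0.1, -6.3]
contact_force: [-4.3, -0.3, 7.4]
gripper_width: 0.0575
gripper_force: 45.0
```

```bash
python3 - <<'E'
from plant import r
from h import *
w=r.capture("wrist");s=r.get_state();print(s["time_s"],s["tcp_pos"],s["eef_rot"],s["contact_force"].round(1),s["moment"].round(2),s["joints"].round(1),s["gripper_width"])
cv2.imwrite("pics/turned.png",cv2.resize(w["image"][180:420,180:460],None,fx=2.5,fy=2.5,interpolation=cv2.INTER_CUBIC))
E
```

```text
12.175 [ 0.58214966 -0.07224042  0.09361093] [ 1.79982160e+02 -8.10727698e-02 -6.25799152e+00] [-3.2 -1.5  7.6] [-0.23  1.55  0.07] [ 12.   20.  -21.4   0.1 -48.5  71.7] 0.05749127826199898
```

View pics/turned.png

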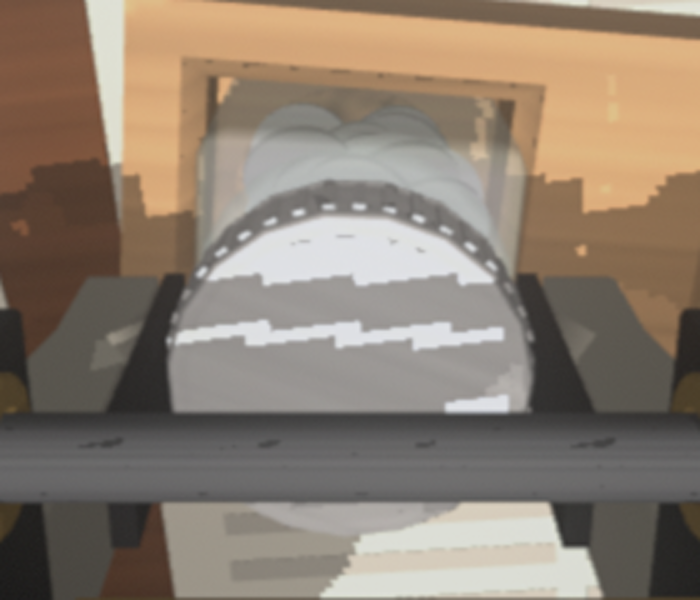

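The jar sits square in the well and is seated. I lift the lid slowly and watch the force.

Call:
send_rows:
  steps:
    - {"dp": [0, 0, -1], "roll": 0, "jaw": 50}
    - {"dp": [0, 0, -2.5], "roll": 0, "jaw": 50}
    - {"dp": [0, 0, -4], "roll": 0, "jaw": 50}
    - {"dp": [0, 0, -5], "roll": 0, "jaw": 50}
    - {"dp": [0, 0, -5], "roll": 0, "jaw": 50}

```text
time_s: 12.8
tcp_pos: [0.5817, -0.0719, 0.0974]
eef_rot: [-180.0, -0.0, -6.3]
contact_force: [0.1, -1.3, -0.7]
gripper_width: 0.0572
gripper_force: 45.0
```

Call:
send_rows:
  steps:
    - {"dp": [0, 0, -5], "roll": 0, "jaw": 50}
    - {"dp": [0, 0, -12], "roll": 0, "jaw": 50}
    - {"dp": [0, 0, -19], "roll": 0, "jaw": 50}
    - {"dp": [0, 0, -25], "roll": 0, "jaw": 50}
    - {"dp": [0, 0, -27], "roll": 0, "jaw": 50}

```text
time_s: 13.42
tcp_pos: [0.5819, -0.0719, 0.1251]
eef_rot: [-180.0, -0.1, -6.3]
contact_force: [-0.4, -0.0, -0.9]
gripper_width: 0.0575
gripper_force: 45.0
```

Call:
send_rows:
  steps:
    - {"dp": [0, 0, 0], "roll": 0, "jaw": 50}
    - {"dp": [0, 0, 0], "roll": 0, "jaw": 50}
    - {"dp": [0, 0, 0], "roll": 0, "jaw": 50}
    - {"dp": [0, 0, 0], "roll": 0, "jaw": 50}

```text
time_s: 13.92
tcp_pos: [0.5816, -0.072, 0.1242]
eef_rot: [180.0, 0.0, -6.3]
contact_force: [0.2, 1.0, -0.2]
gripper_width: 0.0576
gripper_force: 45.0
```

```bash
python3 - <<'E'
from plant import r
from h import *
w=r.capture("wrist");c=r.capture("scene");s=r.get_state();print(s["time_s"],s["tcp_pos"],s["eef_rot"],s["contact_force"].round(1),s["qd"].round(2),s["gripper_width"])
a=cv2.resize(w["image"][180:420,180:460],(400,343));b=cv2.resize(c["image"][180:310,190:330],(390,362))
o=np.zeros((370,800,3),np.uint8);o[:343,:400]=a;o[:362,405:795]=b;cv2.imwrite("pics/end.png",o)
E
```

```text
14.025 [ 0.58161377 -0.07198231  0.12425804] [ 1.79995367e+02  1.05937639e-02 -6.29317835e+00] [ 0.6 -0.6  0.3] [-0.07  0.01 -0.07  0.02 -0.07 -0.06] 0.057550549136121586
```

View pics/end.png

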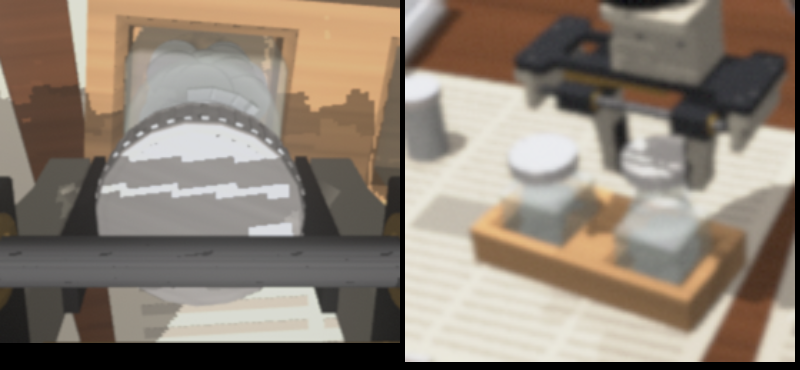

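The jar stands in its well with the mouth open at about (670,210), and the gripper holds the lid level above it at about (655,160).

```bash
python3 -c "
from plant import r
print(r.close_job())"
```

```text
the job is handed in; nothing more can be done
None
```

I handed the job in at about 14 s: the jar is seated in the well, its lid was unscrewed about 75° anticlockwise and lifted straight up, and the gripper holds it level about 2 cm above the open mouth (no verdict came back).

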